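Bleed the spray gun and open the blade-cleaner bottle

ROBOT

A 6-joint arm with a two-finger parallel gripper is mounted at the origin on the work surface. World frame = base frame: x ahead of the robot, y to its left, z up, the work surface at z = 0. Lengths are in m, angles in rad, forces in N, time in s.
With the tool pointing down it reaches from about 0.35 to 0.85 m from the base axis. Payload 8.1 kg.
Tool frame: the origin (TCP) lies at the very end of the fingers, on their centre line; the grasp point (between the pads) lies 19 mm behind it; x points along the fingers, y is the direction in which the jaws open and shut, and the axes are right-handed (so a half turn about x gives the same grasp; the last joint's range is limited). The gripper opens to 93 mm and grips with 3 to 60 N. Pads are 15 mm wide; open, the fingers measure 128 mm over their backs; the gripper's body (75 mm by 188 mm) begins 65 mm behind the grasp point.
Start: joints at [-1.261, 0.13, 1.488, -0, 1.523, -0.085], TCP at [0.231, -0.554, 0.194] pointing down, gripper open.
Joint ranges: [-2.96, 2.96], [-0.89, 2.26], [0.02, 2.5], [-1.34, 4.48], [0, 2.73], [-2.66, 2.66]. Speed limits (rad/s): [2.39, 2.39, 2.79, 3.14, 3.14, 3.14].

INTERFACE

Orientations are given as a rotation vector (axis times angle).
In Python, from plant import * gives the robot as it stands. The module is installed in compiled form; this text tells all that it offers.
- The arm moves only by the tool apply_moves, never from a script. Its argument "series" is a list of rows, each an object with "jaw": the gripper's target within -1 to 1 (shut at 1, half-way at 0, fully open at -1); "linear": the shift along the tool's x, y, z normalised to -1 to 1, where 1 is 0.6 m, a list of three; "roll": the turn about the tool's x normalised to -1 to 1, where 1 is 30 degrees. A call has 1 to 20 rows; each row is the pose to reach, as a shift and turn from the pose measured when the call began, along the tool's axes at that moment; what a row does not reach only later rows make up. A row lasts 1/8 s, in which the tool goes at most 62.5 mm and 10.7 degrees, less where a joint would pass 70% of its speed; a pose out of reach is approached as far as the arm can. A call with a number of a shift or a turn outside -1 to 1 is refused whole. A call with a gripper value outside its range is refused whole. The fingers move at their own pace and stop on an object; "force" is the grip in N (left out, the last holds). Time passes only in rows, so rows that repeat a pose let the fingers close. It gives the time, the measured TCP pose, the force and the opening at its end, in the units of the state.
- read_state(): the state, without advancing time (a new reading comes with each control period).
- read_camera(name): name is "scene" or "top" or "wrist"; returns a dict with "pixels" (400x640x3 uint8, blue, green, red), "intrinsics" (3x3 intrinsics, pixels), "rvec" (rotation vector, rad) and "tvec" (3), from world to camera coordinates, as OpenCV has them; the wrist camera has in their place "tool_from_camera" (4x4, takes a point from camera to tool coordinates, whose origin is the TCP and whose axes are the tool frame's). Camera axes: x right, y down, z forward; pixel columns grow to the right and rows downward; lengths in m; the calibration is good to about 2 mm. A picture is of the moment at which its call begins: read the wrist's pose just before it. There is no depth.
- close_job(): hands the job in, once; it reports no verdict.
The state is a dict: "t": time; "q": joint angles; "dq": joint speeds; "joint_torque": joint torques, N m; "tool_pos": TCP position; "orientation": TCP orientation; "force": force on the tool from outside, world axes, zero at the start; "wrist_torque": the same for the moment, N m; "opening": finger opening in m.
Only numpy, scipy, OpenCV 4.12 (cv2) and the standard library are available. Lean on these libraries where they do the work, as an engineer would, in place of code of your own. Each camera call takes 0.05 s, during which the arm holds its last target. There are 200 camera calls.

TASK

The saw blade needs cleaning. First squeeze the trigger of the spray gun in its rest fully, hold it a moment and let it spring back to bleed off its pressure; then press the red safety cap of the cleaner bottle down, twist it free counterclockwise and lift it straight up. Finish while holding the cap level in the gripper above the bottle, about 8 cm up and clear of the neck; never drop the cap, and leave the other things on the saw table where they are.

Things in the scene. Friction and masses are not known exactly. Their poses are not given: they have to be found in the camera images.
- bottle: White round bottle, 90 mm diameter, yellow label, upright, clamped to a fixed grey 130 x 130 x 8 mm base plate; it does not move. It stands left or right of the robot's middle line, the gun on the other side. Origin on its axis at the work surface, z up. Shoulder at 138 mm height.
- neck (a point): Top of the bottle's neck on its axis, 190 mm above the work surface, hidden under the cap. The neck is 33 mm in diameter, up to 43 mm over its ledges; a black sprung plug (24 mm diameter) stands 8 mm out of it and pushes the cap up: 5 N to start pressing, 10 N at the end of the 8 mm travel.
- cap: Red round cap, loose, 54 mm diameter, 34 mm tall, about 60 g. Origin: centre of its underside, z up, x to the white mark on top. Underside 168 mm above the surface at rest; grip its sides at any yaw. Locked until pressed down 5 to 8 mm; kept down, turn it 60 degrees (50 to 70, hard stop at 70) counterclockwise seen from above, then it lifts straight off. Clockwise it never opens.
- gun: Spray gun lying on its side in a fixed steel rest; does not move. Origin on the work surface below the pinch place, z up. Its black handle, 22 mm thick (y = -28 to -6 mm), 28 mm high, middle at height 45 mm, runs along x from -62 to 68 mm, with free space below it. An aluminium barrel, 34 mm diameter, lies along y at x = 72 mm.
- grip_back (a point): Point on the gun handle's back face at the pinch place (gun x = 0, y = -28 mm, height 45 mm), axes as the gun's.
- trigger_pad (a point): Point on the outer face of the red trigger bar (78 x 8 x 26 mm, along the gun's x), facing away from grip_back: gun x = 0, y = 28 mm, height 45 mm when released. Fingers closing along the gun's y on these two points squeeze it: 56 mm apart released, 39 mm squeezed. It turns with the trigger.
- trigger (a joint): Angle of the trigger about an upright hinge 55 mm from the pinch place: 0 released, 0.30 rad fully squeezed towards the handle; above 0.25 counts as fully squeezed. Its spring takes about 5.5 N at the pinch place to start and 12 N to hold fully squeezed, and returns it when let go.
- wax_tin: Bystander: yellow round tin, 80 mm diameter, 45 mm tall, upright; origin at the centre of its underside.
- offcut: Bystander: wood offcut 60 x 140 x 22 mm lying flat; origin at the centre of its underside.
- tape: Bystander: orange tape measure 62 x 66 x 36 mm; origin at the centre of its underside.
- push_stick: Bystander: flat yellow push stick about 290 mm long (x), 45 to 75 mm wide, 12 mm thick; origin on its underside near its middle.
- blade: Bystander: steel disc (spare blade) 170 mm diameter, 4 mm thick, lying flat; origin at the centre of its underside.
- wrench: Bystander: steel wrench 180 mm long lying along its x; origin on its underside.
Things that resemble listed ones, but are neither listed nor needed, are in the scene too. Of the things like the gun, leave any that is yellow; of the rest the larger one is meant. Leave any turquoise look-alike of the bottle alone.

How it is judged:
On the way, in this order (a step that is already met when the one before it is completed fails the run):
1. the gun's trigger is fully squeezed (value of joint trigger above 0.25 rad), for 0.3 s.
2. the trigger is let go and back (value of joint trigger below 0.04 rad and contact force between the fingers and gun below 0.2 N), for 0.2 s.
3. the cap, still on the bottle, is pressed down (z of cap in the frame of bottle between 0.1477 and 0.1642 m and horizontal distance between cap and bottle below 0.006 m), for 0.1 s.
At the end, for the whole second after the job is handed in: The gripper holds the cap still, upright within 17 degrees, 45 to 140 mm above where it sat and within 40 mm of the bottle's axis, gripped with over 1 N and not touching the bottle; the trigger is released (below 0.04 rad); every bystander is within 40 mm of where it was (z of cap in the frame of bottle between 0.2127 and 0.3077 m and horizontal distance between cap and bottle below 0.04 m and angle between cap's own z axis and vertical below 0.3 rad and contact force between the fingers and cap above 1 N and contact force between cap and bottle below 0.1 N and linear speed of cap below 0.05 m/s and value of joint trigger below 0.04 rad and distance of each of wax_tin, offcut, tape, push_stick, blade, wrench from where it was at the start of the episode below 0.04 m); the arm keeps its last pose, push and grip.
It fails at once if a bystander is pushed more than 40 mm (distance of any of wax_tin, offcut, tape, push_stick, blade, wrench from where it was at the start of the episode above 0.04 m).
It fails at once if the cap is dropped (height (world z) of cap below 0.12 m).
It also fails if it takes over 51 s, if anything falls off the work surface, if the arm or the gripper's body presses on something with over 40 N, if the wrist force passes 120 N, or if a joint passes its speed limit or range.

## Working session

There is one attempt and no reset: what is moved stays moved. The work goes in short steps, Python scripts to look and compute and a tool call to move; the robot and the scene stay as the last step left them, time stands still between calls to the robot, and variables do not carry over. Pictures are saved under pics/ and viewed, about 8 in all and at most 12, crops included, and the job is handed in when it is done.

Besides the shell and the picture viewer there is one more tool, called by a JSON object that holds its "api" and its "payload". apply_moves: Moves the arm, as the interface text tells. Its arguments: {"type":"object","properties":{"series":{"type":"array"},"force":{"type":"number"}},"required":["series"]}

```bash
mkdir -p pics
cat > h.py <<'E'
from plant import *
import numpy as np, cv2
from scipy.spatial.transform import Rotation as R
def cam(n):
    s=read_state(); c=read_camera(n); K=np.array(c["intrinsics"])
    if n=="wrist":
        T=np.array(c["tool_from_camera"]); Rw=R.from_rotvec(s["orientation"]).as_matrix()
        A=Rw@T[:3,:3]; o=Rw@T[:3,3]+s["tool_pos"]
    else:
        A=cv2.Rodrigues(np.array(c["rvec"],float))[0].T; o=-A@np.array(c["tvec"]).ravel()
    return c["pixels"],K,A,o
def ray(v,u,z):
    _,K,A,o=v; d=A@np.linalg.inv(K)@[u[0],u[1],1]; return o+d*(z-o[2])/d[2]
def proj(v,p):
    _,K,A,o=v; q=K@A.T@(np.array(p)-o); return q[:2]/q[2]
E
python3 - <<'E'
from h import *
import pickle
for n in("top","scene"):
    v=cam(n); cv2.imwrite(f"pics/{n}0.png",v[0]); pickle.dump(v,open(n+".pkl","wb")); print(n,v[3],v[1][0,0],v[2][:,2])
s=read_state();print({k:np.round(s[k],3) for k in s})
print(R.from_rotvec(s["orientation"]).as_matrix().round(3))
E
```

```text
top [0.43328078 0.00965979 1.44555095] 419.603298842129 [ 0.06421143 -0.02264182 -0.99767943]
scene [1.12166022 0.7698369  0.80836403] 393.58664023463376 [-0.50409076 -0.64702814 -0.57205514]
{'t': np.float64(0.1), 'q': array([-1.261,  0.131,  1.489, -0.   ,  1.523, -0.085]), 'dq': array([-0.   , -0.002, -0.001, -0.   ,  0.001,  0.001]), 'joint_torque': array([-0.0000e+00, -5.6134e+01, -4.9310e+01,  7.7000e-02,  2.9000e-02,
       -0.0000e+00]), 'tool_pos': array([ 0.231, -0.553,  0.193]), 'orientation': array([ 2.005,  0.403, -2.006]), 'force': array([-0.215,  0.053,  0.196]), 'wrist_torque': array([ 0.038, -0.043,  0.002]), 'opening': np.float64(0.093)}
[[-0.001  0.385 -0.923]
 [ 0.002 -0.923 -0.385]
 [-1.    -0.002 -0.   ]]
```

View pics/top0.png

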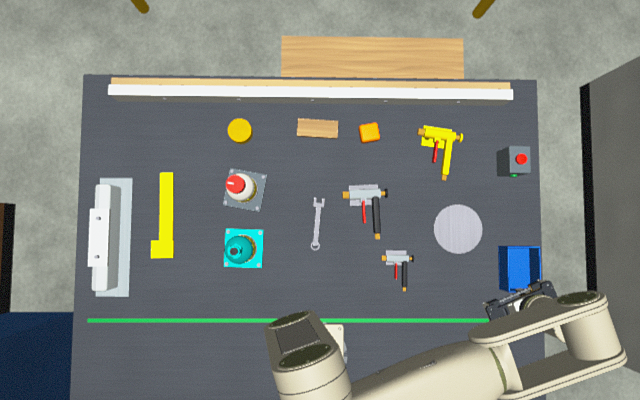

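View pics/scene0.png

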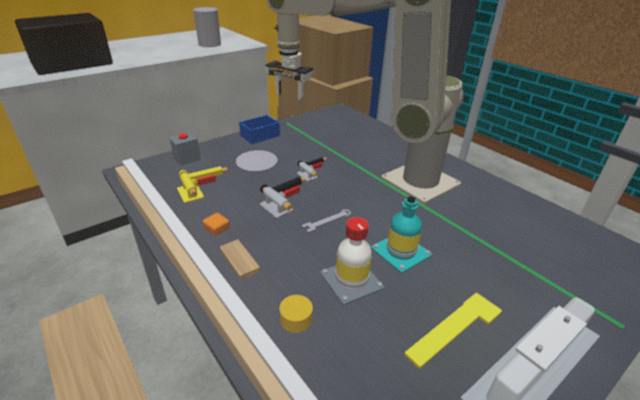

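The top view shows the big gun at about (370,205), with its red trigger at (364,212) and black handle at (377,220). The capped white bottle is at (240,187). The scene view confirms the red cap at (356,228). Next I measure both.

Run:
```python
from h import *
import pickle
v=pickle.load(open("top.pkl","rb")); w=pickle.load(open("scene.pkl","rb"))
im=v[0].astype(int); b,g,r=im[...,0],im[...,1],im[...,2]
def roi(m,x0,x1,y0,y1):
    k=np.zeros(m.shape,np.uint8); k[y0:y1,x0:x1]=m[y0:y1,x0:x1]; return k
red=(r>130)&(g<80)&(b<80); dark=(r<45)&(g<45)&(b<45)
for n,m,z in(("trig",roi(red,350,372,195,230),.058),("handle",roi(dark,368,388,195,240),.059)):
    y,x=np.nonzero(m); P=np.array([ray(v,(a,c),z)[:2] for a,c in zip(x,y)])
    rc=cv2.minAreaRect(P.astype(np.float32)*1000); print(n,len(x),P.mean(0).round(4),rc)
    print(cv2.fitLine(P.astype(np.float32),cv2.DIST_L2,0,.01,.01).ravel())
y,x=np.nonzero(roi(red,215,270,165,210)); print("cap top",ray(v,(x.mean(),y.mean()),.202),len(x),x.min(),x.max(),y.min(),y.max())
im=w[0].astype(int); m=(im[...,2]>130)&(im[...,1]<80)&(im[...,0]<80)
y,x=np.nonzero(roi(m,335,380,210,245)); print("cap scene",ray(w,(x.mean(),y.mean()),.187),len(x))
cv2.imwrite("pics/gun.png",cv2.resize(v[0][160:260,320:420],None,fx=6,fy=6,interpolation=cv2.INTER_CUBIC))
```

```text
trig 56 [ 0.4815 -0.1747] ((485.6932067871094, -174.90704345703125), (9.976566314697266, 69.68218231201172), 89.84170532226562)
[ 0.996384    0.0849639   0.48145893 -0.17465629]
handle 34 [ 0.4763 -0.2098] ((487.6304016113281, -210.96633911132812), (40.77320861816406, 126.3218994140625), 70.75811767578125)
[ 0.9825705  -0.18589026  0.47628084 -0.20976126]
cap top [0.5600359  0.22617982 0.202     ] 178 226 244 176 192
cap scene [0.55297188 0.21860043 0.187     ] 225
```

View pics/gun.png

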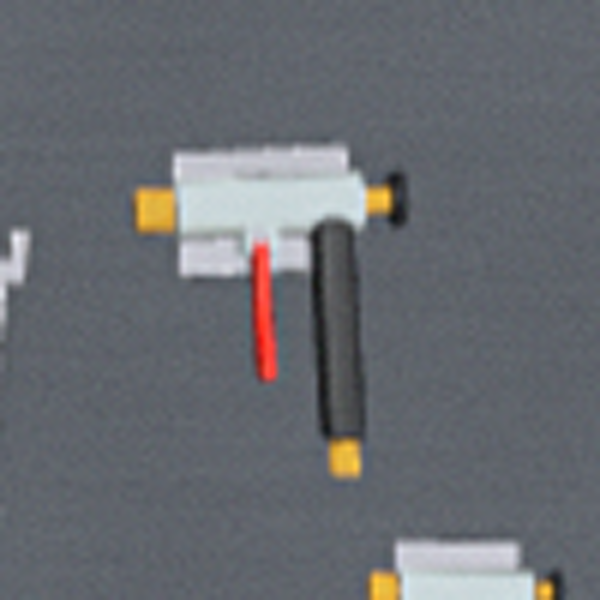

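{"api": "apply_moves", "payload": {"series": [{"jaw":-1,"linear":[-0.145,-0.1,-0.15],"roll":0.15},{"jaw":-1,"linear":[-0.145,-0.15,-0.23],"roll":0.3},{"jaw":-1,"linear":[-0.145,-0.2,-0.31],"roll":0.45},{"jaw":-1,"linear":[-0.145,-0.27,-0.39],"roll":0.587},{"jaw":-1,"linear":[-0.145,-0.33,-0.48],"roll":0.587},{"jaw":-1,"linear":[-0.145,-0.402,-0.608],"roll":0.587},{"jaw":-1,"linear":[-0.145,-0.402,-0.608],"roll":0.587},{"jaw":-1,"linear":[-0.145,-0.402,-0.608],"roll":0.587},{"jaw":-1,"linear":[-0.145,-0.402,-0.608],"roll":0.587},{"jaw":-1,"linear":[-0.145,-0.402,-0.608],"roll":0.587},{"jaw":-1,"linear":[-0.145,-0.402,-0.608],"roll":0.587},{"jaw":-1,"linear":[-0.145,-0.402,-0.608],"roll":0.587}]}}

```text
t: 1.6
tool_pos: [0.4742, -0.1913, 0.2802]
orientation: [2.178, 0.095, -2.179]
force: [-0.2, -0.7, -0.6]
opening: 0.0928
```

Run:
```python
from h import *
import pickle
print(np.round(read_camera("wrist")["tool_from_camera"],3))
v=cam("wrist"); cv2.imwrite("pics/w1.png",v[0]); pickle.dump(v,open("w1.pkl","wb"))
s=read_state(); print(s["t"],s["tool_pos"],R.from_rotvec(s["orientation"]).as_matrix().round(3),s["q"].round(2))
```

```text
[[ 0.001 -0.243  0.97  -0.192]
 [ 1.    -0.001 -0.001  0.   ]
 [ 0.001  0.97   0.243 -0.066]
 [ 0.     0.     0.     1.   ]]
1.7 [ 0.47437258 -0.19106931  0.28026848] [[-0.     0.086 -0.996]
 [ 0.002 -0.996 -0.086]
 [-1.    -0.002  0.   ]] [-0.48 -0.13  1.59  0.    1.68  1.  ]
```

View pics/w1.png

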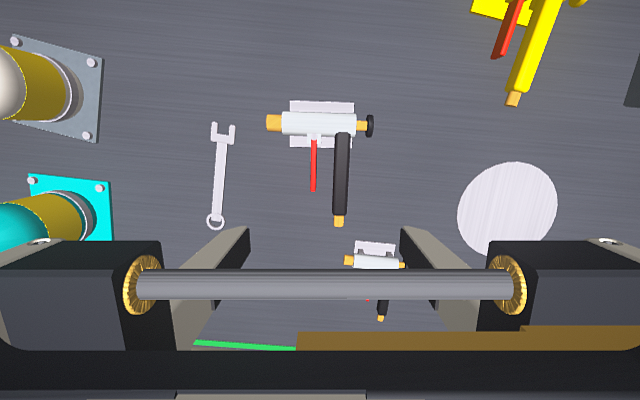

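The wrist view shows the large gun clearly: trigger bar (314,140)–(313,191), handle (342,133)–(340,214), barrel at row 124. I measure it here and cross-check by triangulating against the top view.

Run:
```python
from h import *
import pickle
v=pickle.load(open("w1.pkl","rb"))
im=v[0].astype(int); b,g,r=im[...,0],im[...,1],im[...,2]
def roi(m,x0,x1,y0,y1):
    k=np.zeros(m.shape,bool); k[y0:y1,x0:x1]=m[y0:y1,x0:x1]; return k
red=(r>120)&(g<90)&(b<90); dark=(r<70)&(g<70)&(b<70)
brass=(r-b>60)&(g>90)
for n,m,z in(("trig",roi(red,300,325,135,200),.058),("handle",roi(dark,330,354,140,216),.059),("brassend",roi(brass,330,350,205,235),.045),("nozzle",roi(brass,262,285,110,135),.05)):
    y,x=np.nonzero(m); P=np.array([ray(v,(a,c),z)[:2] for a,c in zip(x,y)])
    (c,wh,a)=cv2.minAreaRect((P*1000).astype(np.float32)); l=cv2.fitLine(P.astype(np.float32),cv2.DIST_L2,0,.01,.01).ravel()
    print(n,len(x),P.mean(0).round(4),np.round(c,1),np.round(wh,1),round(a,1),"yaw",np.degrees(np.arctan(l[1]/l[0])).round(1),x.min(),x.max(),y.min(),y.max())
    print("  x range",P[:,0].min().round(4),P[:,0].max().round(4))
    for row in (150,165,180,200):
        q=x[y==row]
        if len(q): print("   row",row,ray(v,(q.min()-.5,row),z)[:2].round(4),ray(v,(q.max()+.5,row),z)[:2].round(4))
```

```text
trig 272 [ 0.4852 -0.1734] [ 486.4 -173.3] [74.3  7.9] 2.9 yaw 3.1 310 316 140 191
  x range 0.4492 0.5237
   row 150 [ 0.5091 -0.1681] [ 0.5098 -0.1767]
   row 165 [ 0.4876 -0.1697] [ 0.4883 -0.1769]
   row 180 [ 0.4655 -0.1699] [ 0.4663 -0.1787]
handle 362 [ 0.4679 -0.2148] [ 472.3 -214.6] [110.1  22.2] 3.1 yaw 3.4 332 349 140 214
  x range 0.4169 0.5278
   row 150 [ 0.512  -0.2009] [ 0.5139 -0.2237]
   row 165 [ 0.4906 -0.2029] [ 0.4925 -0.2245]
   row 180 [ 0.4686 -0.2035] [ 0.4705 -0.2254]
   row 200 [ 0.4384 -0.2048] [ 0.4403 -0.2271]
brassend 116 [ 0.4029 -0.2193] [ 402.8 -219.4] [18.2 14.2] 5.4 yaw 7.2 334 343 215 226
  x range 0.3933 0.4123
nozzle 248 [ 0.543 -0.112] [ 542.8 -112.4] [23.2 21.5] 2.0 yaw 5.1 266 281 114 131
  x range 0.5315 0.5546
```

Widths (22 and 8 mm) and the 41 mm spacing match the given sizes. Gun origin ≈ (0.477, -0.1975), yaw ≈ 3.2°. I centre the jaws on the squeezed midpoint and descend.

{"api": "apply_moves", "payload": {"series": [{"jaw":-1,"linear":[0.1,0.025,-0.003],"roll":0.058},{"jaw":-1,"linear":[0.18,0.025,-0.003],"roll":0.058},{"jaw":-1,"linear":[0.25,0.025,-0.003],"roll":0.058},{"jaw":-1,"linear":[0.25,0.025,-0.003],"roll":0.058},{"jaw":-1,"linear":[0.3,0.025,-0.003],"roll":0.058},{"jaw":-1,"linear":[0.34,0.025,-0.003],"roll":0.058},{"jaw":-1,"linear":[0.38,0.025,-0.003],"roll":0.058},{"jaw":-1,"linear":[0.41,0.025,-0.003],"roll":0.058},{"jaw":-1,"linear":[0.424,0.025,-0.003],"roll":0.058},{"jaw":-1,"linear":[0.424,0.025,-0.003],"roll":0.058},{"jaw":-1,"linear":[0.424,0.025,-0.003],"roll":0.058}]}}

```text
t: 3.08
tool_pos: [0.4781, -0.2059, 0.0269]
orientation: [2.194, 0.062, -2.192]
force: [-0.2, 0.3, -0.1]
opening: 0.0933
```

Run:
```python
from h import *
v=cam("wrist"); cv2.imwrite("pics/w2.png",v[0])
s=read_state(); print(s["t"],s["tool_pos"],s["force"].round(2),s["wrist_torque"].round(2))
```

```text
3.125 [ 0.47810102 -0.20588386  0.0269354 ] [-0.7   1.03 -0.88] [ 0.05  0.03 -0.04]
```

View pics/w2.png

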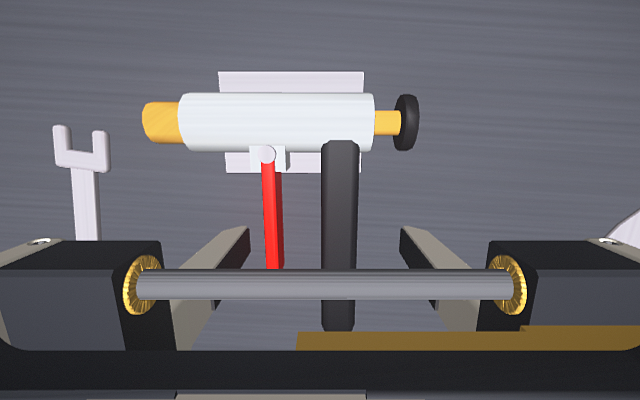

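The trigger (275,220) and handle (338,230) are both between the fingers, and there is no contact. I squeeze now.

{"api": "apply_moves", "payload": {"series": [{"jaw":1,"linear":[0,0,0],"roll":0},{"jaw":1,"linear":[0,0,0],"roll":0},{"jaw":1,"linear":[0,0,0],"roll":0},{"jaw":1,"linear":[0,0,0],"roll":0},{"jaw":1,"linear":[0,0,0],"roll":0},{"jaw":1,"linear":[0,0,0],"roll":0},{"jaw":1,"linear":[0,0,0],"roll":0},{"jaw":1,"linear":[0,0,0],"roll":0},{"jaw":1,"linear":[0,0,0],"roll":0},{"jaw":1,"linear":[0,0,0],"roll":0},{"jaw":1,"linear":[0,0,0],"roll":0},{"jaw":1,"linear":[0,0,0],"roll":0}], "force": 28}}

```text
t: 4.62
tool_pos: [0.4783, -0.2053, 0.0268]
orientation: [2.195, 0.064, -2.192]
force: [2.5, 4.9, -0.9]
opening: 0.0398
```

Run:
```python
from h import *
import pickle
v=cam("wrist");pickle.dump(v,open("w3.pkl","wb"));cv2.imwrite("pics/w3.png",v[0])
im=v[0].astype(int); m=(im[...,2]>120)&(im[...,1]<90)&(im[...,0]<90); m[:,:220]=0;m[:,400:]=0
y,x=np.nonzero(m); P=np.array([ray(v,p,.058)[:2] for p in zip(x,y)],np.float32); l=cv2.fitLine(P,cv2.DIST_L2,0,.01,.01).ravel(); print(len(x),np.degrees(np.arctan(l[1]/l[0])))
s=read_state(); print(s["t"],s["tool_pos"],s["force"].round(2),s["opening"])
```

```text
1961 21.109955
4.675 [ 0.4782705  -0.20529184  0.02682051] [ 2.86  5.14 -1.06] 0.04028072907754705
```

The trigger line turned from 3.2° to 21.1°, about 0.31 rad, with the opening at 40 mm: fully squeezed. I hold a bit longer, release, then rise.

{"api": "apply_moves", "payload": {"series": [{"jaw":1,"linear":[0,0,0],"roll":0},{"jaw":1,"linear":[0,0,0],"roll":0},{"jaw":1,"linear":[0,0,0],"roll":0},{"jaw":1,"linear":[0,0,0],"roll":0},{"jaw":-1,"linear":[0,0,0],"roll":0},{"jaw":-1,"linear":[0,0,0],"roll":0},{"jaw":-1,"linear":[0,0,0],"roll":0},{"jaw":-1,"linear":[0,0,0],"roll":0},{"jaw":-1,"linear":[0,0,0],"roll":0},{"jaw":-1,"linear":[0,0,0],"roll":0},{"jaw":-1,"linear":[0,0,0],"roll":0},{"jaw":-1,"linear":[0,0,0],"roll":0},{"jaw":-1,"linear":[0,0,0],"roll":0},{"jaw":-1,"linear":[0,0,0],"roll":0}]}}

```text
t: 6.42
tool_pos: [0.4783, -0.2053, 0.0268]
orientation: [2.195, 0.064, -2.192]
force: [-0.4, 0.1, 0.2]
opening: 0.0928
```

Run:
```python
from h import *
v=cam("wrist")
im=v[0].astype(int); m=(im[...,2]>120)&(im[...,1]<90)&(im[...,0]<90); m[:,:220]=0;m[:,400:]=0
y,x=np.nonzero(m); P=np.array([ray(v,p,.058)[:2] for p in zip(x,y)],np.float32); l=cv2.fitLine(P,cv2.DIST_L2,0,.01,.01).ravel(); print(len(x),np.degrees(np.arctan(l[1]/l[0])))
s=read_state(); print(s["t"],s["tool_pos"],s["force"].round(2),s["opening"])
Rm=R.from_rotvec(s["orientation"]).as_matrix(); print(Rm.round(3), s["q"].round(3))
# toward bottle look pose: TCP (.50,.20,.40)
print((Rm.T@(np.array([.53,.22,.36])-s["tool_pos"])/.6).round(3))
```

```text
1678 2.3014088
6.475 [ 0.47827628 -0.20527666  0.02682279] [ 0.2   0.5  -0.39] 0.09283652456118875
[[ 0.001  0.056 -0.998]
 [ 0.002 -0.998 -0.056]
 [-1.    -0.002 -0.001]] [-0.506  0.065  1.875  0.002  1.201  1.008]
[-0.554 -0.704 -0.127]
```

The trigger line is back at about 2.3° (released) with no contact. I rise and go above the bottle.

{"api": "apply_moves", "payload": {"series": [{"jaw":-1,"linear":[-0.05,0,0],"roll":0},{"jaw":-1,"linear":[-0.15,0,0],"roll":0},{"jaw":-1,"linear":[-0.25,0,0],"roll":0},{"jaw":-1,"linear":[-0.35,0,0],"roll":0},{"jaw":-1,"linear":[-0.45,-0.05,0],"roll":0},{"jaw":-1,"linear":[-0.55,-0.12,-0.02],"roll":0},{"jaw":-1,"linear":[-0.554,-0.21,-0.05],"roll":0},{"jaw":-1,"linear":[-0.554,-0.3,-0.08],"roll":0},{"jaw":-1,"linear":[-0.554,-0.4,-0.127],"roll":0},{"jaw":-1,"linear":[-0.554,-0.5,-0.127],"roll":0},{"jaw":-1,"linear":[-0.554,-0.6,-0.127],"roll":0},{"jaw":-1,"linear":[-0.554,-0.704,-0.127],"roll":0},{"jaw":-1,"linear":[-0.554,-0.704,-0.127],"roll":0},{"jaw":-1,"linear":[-0.554,-0.704,-0.127],"roll":0},{"jaw":-1,"linear":[-0.554,-0.704,-0.127],"roll":0},{"jaw":-1,"linear":[-0.554,-0.704,-0.127],"roll":0}]}}

```text
t: 8.48
tool_pos: [0.5305, 0.2189, 0.3602]
orientation: [2.196, 0.061, -2.193]
force: [-0.4, -0.7, 0.2]
opening: 0.0931
```

Run:
```python
from h import *
import pickle
v=cam("wrist"); cv2.imwrite("pics/w4.png",v[0]); pickle.dump(v,open("w4.pkl","wb"))
s=read_state(); print(s["t"],s["tool_pos"],s["q"].round(2),R.from_rotvec(s["orientation"]).as_matrix().round(3))
```

```text
8.525 [0.53051553 0.21902084 0.36020787] [0.3  0.05 1.27 0.   1.82 1.82] [[ 0.002  0.054 -0.999]
 [ 0.002 -0.999 -0.054]
 [-1.    -0.002 -0.002]]
```

View pics/w4.png

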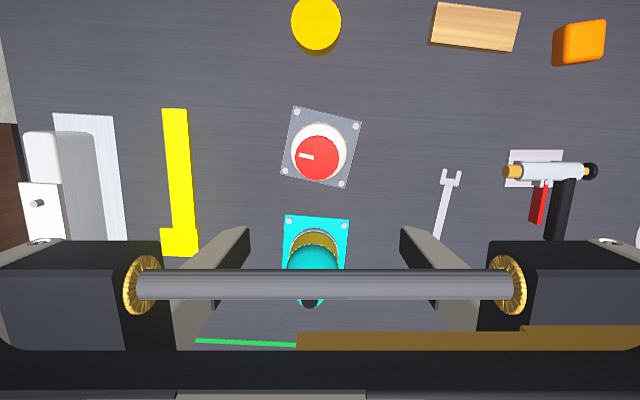

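The red cap is at (318,158) with its white mark at (306,156), and the grey plate's four screws are visible around it. I fit the cap circle at the top height and check it against the plate centre.

Run:
```python
from h import *
import pickle
v=pickle.load(open("w4.pkl","rb"))
im=v[0].astype(int); b,g,r=im[...,0],im[...,1],im[...,2]
m=((r>120)&(g<100)&(b<100)); m[:,:280]=0;m[:,360:]=0;m[:120]=0;m[200:]=0
c=max(cv2.findContours(m.astype(np.uint8),cv2.RETR_EXTERNAL,cv2.CHAIN_APPROX_NONE)[0],key=cv2.contourArea)
h=cv2.convexHull(c)[:,0]; print("bbox",h.min(0),h.max(0))
P=np.array([ray(v,p,.202)[:2] for p in h],np.float32)*1000
print("mincircle",cv2.minEnclosingCircle(P))
for z in(.168,.202):
  e=cv2.fitEllipse(cv2.convexHull(c)); print(z,ray(v,e[0],z),e)
S=[(297,112),(356,126),(342,184),(285,171)]; print("plate",np.mean([ray(v,p,.009) for p in S],0))
print("cam",v[3])
```

```text
bbox [295 135] [338 179]
mincircle ((562.2550659179688, 230.63275146484375), 27.061433792114258)
0.168 [0.55929192 0.23091311 0.168     ] ((316.57769775390625, 157.43109130859375), (43.19209289550781, 44.142459869384766), 10.338421821594238)
0.202 [0.5625825  0.23009481 0.202     ] ((316.57769775390625, 157.43109130859375), (43.19209289550781, 44.142459869384766), 10.338421821594238)
plate [0.55995204 0.22906516 0.009     ]
cam [0.5964614  0.22166988 0.5520549 ]
```

Radius 27.1 mm matches the 27 mm cap, and the plate centre agrees within 3 mm. Cap axis ≈ (0.5615, 0.230). I descend to grip height.

{"api": "apply_moves", "payload": {"series": [{"jaw":-1,"linear":[0.05,-0.0155,-0.0525],"roll":0},{"jaw":-1,"linear":[0.1,-0.0155,-0.0525],"roll":0},{"jaw":-1,"linear":[0.15,-0.0155,-0.0525],"roll":0},{"jaw":-1,"linear":[0.2,-0.0155,-0.0525],"roll":0},{"jaw":-1,"linear":[0.25,-0.0155,-0.0525],"roll":0},{"jaw":-1,"linear":[0.29,-0.0155,-0.0525],"roll":0},{"jaw":-1,"linear":[0.318,-0.0155,-0.0525],"roll":0},{"jaw":-1,"linear":[0.318,-0.0155,-0.0525],"roll":0},{"jaw":-1,"linear":[0.318,-0.0155,-0.0525],"roll":0}]}}

```text
t: 9.65
tool_pos: [0.5625, 0.2304, 0.1708]
orientation: [2.199, 0.062, -2.191]
force: [0.1, -0.2, -0.1]
opening: 0.0929
```

Run:
```python
from h import *
v=cam("scene"); cv2.imwrite("pics/s5.png",cv2.resize(v[0][150:300,260:460],None,fx=4,fy=4,interpolation=cv2.INTER_CUBIC))
s=read_state(); print(s["t"],s["tool_pos"],s["force"].round(2),R.from_rotvec(s["orientation"]).as_matrix().round(3))
```

```text
9.7 [0.56262159 0.23051108 0.17106418] [0.11 0.12 0.  ] [[ 0.004  0.054 -0.999]
 [ 0.002 -0.999 -0.054]
 [-1.    -0.002 -0.004]]
```

View pics/s5.png

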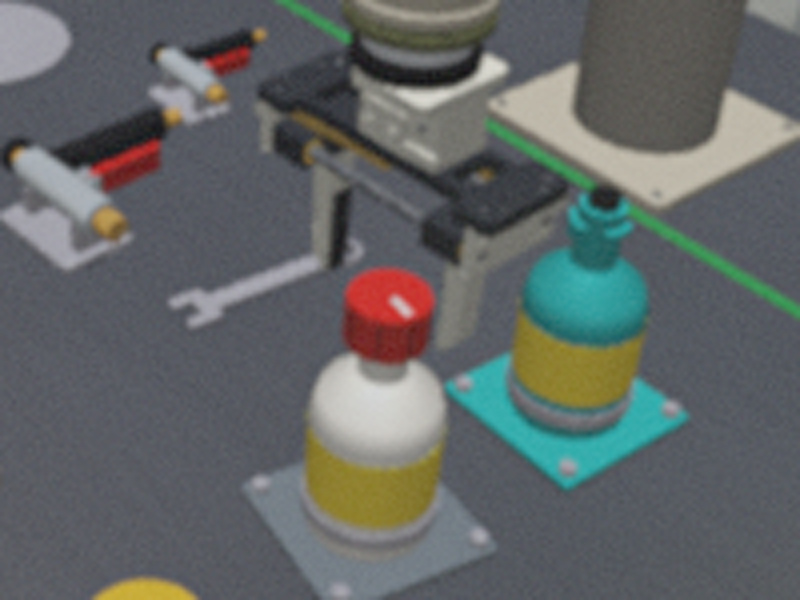

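The fingers straddle the cap: tips at crop (335,255) and (455,345), cap at (390,315) midway between them. I grip.

{"api": "apply_moves", "payload": {"series": [{"jaw":1,"linear":[0,0,0],"roll":0},{"jaw":1,"linear":[0,0,0],"roll":0},{"jaw":1,"linear":[0,0,0],"roll":0},{"jaw":1,"linear":[0,0,0],"roll":0},{"jaw":1,"linear":[0,0,0],"roll":0},{"jaw":1,"linear":[0,0,0],"roll":0},{"jaw":1,"linear":[0,0,0],"roll":0},{"jaw":1,"linear":[0,0,0],"roll":0},{"jaw":1,"linear":[0,0,0],"roll":0},{"jaw":1,"linear":[0,0,0],"roll":0}], "force": 45}}

```text
t: 10.95
tool_pos: [0.5626, 0.2305, 0.171]
orientation: [2.199, 0.062, -2.191]
force: [-0.9, -0.4, -0.5]
opening: 0.0523
```

{"api": "apply_moves", "payload": {"series": [{"jaw":1,"linear":[0.004,0,0],"roll":0},{"jaw":1,"linear":[0.008,0,0],"roll":0},{"jaw":1,"linear":[0.012,0,0],"roll":0},{"jaw":1,"linear":[0.012,0,0],"roll":0},{"jaw":1,"linear":[0.012,0,0],"roll":0},{"jaw":1,"linear":[0.012,0,0],"roll":0}]}}

```text
t: 11.7
tool_pos: [0.5628, 0.2305, 0.1648]
orientation: [2.2, 0.062, -2.19]
force: [-3.6, -2.3, 8.1]
opening: 0.0523
```

It is pressed 6 mm at 8 N, as the spring predicts. I keep it down and twist counterclockwise.

{"api": "apply_moves", "payload": {"series": [{"jaw":1,"linear":[0.0025,0,0],"roll":0},{"jaw":1,"linear":[0.0025,0,0],"roll":-0.17},{"jaw":1,"linear":[0.0025,0,0],"roll":-0.34},{"jaw":1,"linear":[0.0025,0,0],"roll":-0.5},{"jaw":1,"linear":[0.0025,0,0],"roll":-0.67},{"jaw":1,"linear":[0.0025,0,0],"roll":-0.84},{"jaw":1,"linear":[0.0025,0,0],"roll":-1},{"jaw":1,"linear":[0.0025,0,0],"roll":-1},{"jaw":1,"linear":[0.0025,0,0],"roll":-1}]}}

```text
t: 12.82
tool_pos: [0.5639, 0.231, 0.1649]
orientation: [1.902, 0.564, -1.886]
force: [0.2, 0.2, 6.7]
opening: 0.0522
```

Run:
```python
from h import *
s=read_state(); print(s["t"],s["tool_pos"],s["force"].round(2),s["wrist_torque"].round(2),R.from_rotvec(s["orientation"]).as_matrix().round(3))
```

```text
12.825 [0.56389346 0.23102677 0.16494267] [0.25 0.22 6.69] [0.04 0.11 0.01] [[ 0.007  0.546 -0.838]
 [ 0.004 -0.838 -0.546]
 [-1.     0.001 -0.008]]
```

Run:
```python
from h import *
v=cam("scene"); cv2.imwrite("pics/s6.png",cv2.resize(v[0][190:280,310:410],None,fx=6,fy=6,interpolation=cv2.INTER_CUBIC))
```

```text
(no output)
```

View pics/s6.png

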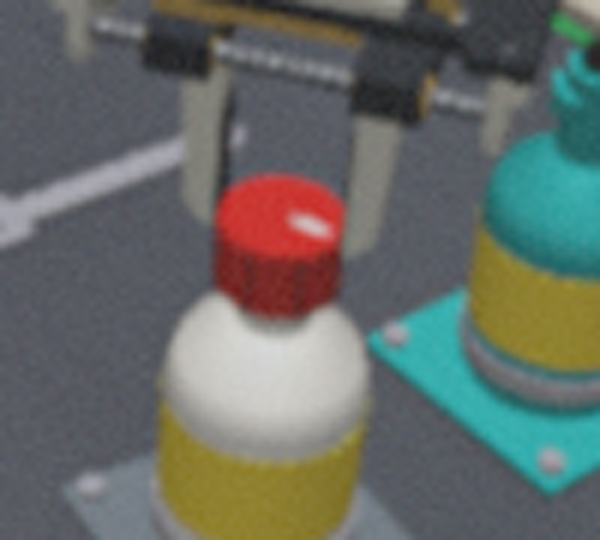

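The cap is clearly lower, and the mark at (311,224) shifted towards the robot side of the cap's top. I work out how far it turned.

Run:
```python
from h import *
import pickle
def az(v,box,z):
    x0,x1,y0,y1=box; im=v[0][y0:y1,x0:x1].astype(int); red=((im[...,2]>150)&(im[...,1]<90)).astype(np.uint8)
    h=cv2.convexHull(max(cv2.findContours(red,0,1)[0],key=cv2.contourArea)); k=np.zeros_like(red); cv2.fillConvexPoly(k,h,1); k=cv2.erode(k,np.ones((3,3)))
    w=(im.min(2)>120)&(k>0); y,x=np.nonzero(w); return np.array(ray(v,(x.mean()+x0,y.mean()+y0),z)),len(x)
w4=pickle.load(open("w4.pkl","rb")); s0=pickle.load(open("scene.pkl","rb")); s1=cam("scene"); s=read_state()
for n,v,b,z in(("w4",w4,(285,345,125,190),.202),("s0",s0,(340,375,212,245),.202),("s1",s1,(340,375,212,245),.196)):
    m,k=az(v,b,z); d=m[:2]-[.5625,.230]; print(n,k,m.round(4),np.degrees(np.arctan2(d[1],d[0])).round(1),np.linalg.norm(d).round(4))
```

```text
w4 71 [0.564  0.2431 0.202 ] 83.6 0.0132
s0 16 [0.5659 0.2428 0.202 ] 75.2 0.0132
s1 13 [0.5596 0.2421 0.196 ] 103.7 0.0124
```

The mark turned +28° with the 30° hand turn, so there is no slip. I turn the second half.

{"api": "apply_moves", "payload": {"series": [{"jaw":1,"linear":[0.0035,0,0],"roll":0},{"jaw":1,"linear":[0.0035,0,0],"roll":-0.17},{"jaw":1,"linear":[0.0035,0,0],"roll":-0.34},{"jaw":1,"linear":[0.0035,0,0],"roll":-0.5},{"jaw":1,"linear":[0.0035,0,0],"roll":-0.67},{"jaw":1,"linear":[0.0035,0,0],"roll":-0.84},{"jaw":1,"linear":[0.0035,0,0],"roll":-1},{"jaw":1,"linear":[0.0035,0,0],"roll":-1},{"jaw":1,"linear":[0.0035,0,0],"roll":-1}]}}

```text
t: 14.05
tool_pos: [0.5638, 0.2316, 0.1639]
orientation: [1.554, 0.95, -1.537]
force: [-4.2, 1.0, 9.1]
opening: 0.0525
```

Run:
```python
from h import *
s=read_state(); M=R.from_rotvec(s["orientation"]).as_matrix(); print(s["t"],s["tool_pos"],s["force"].round(2),s["wrist_torque"].round(2),np.degrees(np.arctan2(M[1,1],M[0,1])))
v=cam("scene");x0,x1,y0,y1=340,375,212,245
im=v[0][y0:y1,x0:x1].astype(int); red=((im[...,2]>150)&(im[...,1]<90)).astype(np.uint8)
h=cv2.convexHull(max(cv2.findContours(red,0,1)[0],key=cv2.contourArea)); k=np.zeros_like(red); cv2.fillConvexPoly(k,h,1); k=cv2.erode(k,np.ones((3,3)))
y,x=np.nonzero((im.min(2)>120)&(k>0)); d=ray(v,(x.mean()+x0,y.mean()+y0),.196)[:2]-[.5625,.23]; print(len(x),np.degrees(np.arctan2(d[1],d[0])),d)
```

```text
14.05 [0.563816   0.23164029 0.16392639] [-4.21  0.98  9.07] [0.11 0.86 0.01] -26.85831484020174
15 129.53900695594803 [-0.00777452  0.00941818]
```

{"api": "apply_moves", "payload": {"series": [{"jaw":1,"linear":[0.0025,0,0],"roll":-0.1},{"jaw":1,"linear":[0.0025,0,0],"roll":-0.1},{"jaw":1,"linear":[-0.002,0,0],"roll":-0.1},{"jaw":1,"linear":[-0.008,0,0],"roll":-0.1},{"jaw":1,"linear":[-0.014,0,0],"roll":-0.1},{"jaw":1,"linear":[-0.02,0,0],"roll":-0.1},{"jaw":1,"linear":[-0.02,0,0],"roll":-0.1}]}}

```text
t: 14.98
tool_pos: [0.5637, 0.2315, 0.1758]
orientation: [1.517, 0.982, -1.501]
force: [-1.3, 0.4, 1.1]
opening: 0.0521
```

The hand is 5 mm above the rest height with no downward pull, so the cap is free. I lift.

{"api": "apply_moves", "payload": {"series": [{"jaw":1,"linear":[-0.01,0,0],"roll":0},{"jaw":1,"linear":[-0.03,0,0],"roll":0},{"jaw":1,"linear":[-0.06,0,0],"roll":0},{"jaw":1,"linear":[-0.09,0,0],"roll":0},{"jaw":1,"linear":[-0.115,0,0],"roll":0},{"jaw":1,"linear":[-0.125,0,0],"roll":0},{"jaw":1,"linear":[-0.125,0,0],"roll":0},{"jaw":1,"linear":[-0.125,0,0],"roll":0},{"jaw":1,"linear":[-0.125,0,0],"roll":0},{"jaw":1,"linear":[-0.125,0,0],"roll":0}]}}

```text
t: 16.23
tool_pos: [0.5629, 0.2311, 0.2502]
orientation: [1.516, 0.982, -1.502]
force: [-0.9, 0.7, -1.9]
opening: 0.0522
```

Run:
```python
from h import *
v=cam("scene"); cv2.imwrite("pics/s7.png",cv2.resize(v[0][130:330,180:480],None,fx=2.5,fy=2.5,interpolation=cv2.INTER_CUBIC))
s=read_state(); print(s["t"],s["tool_pos"],s["force"].round(2),s["opening"])
```

```text
16.275 [0.56297438 0.2310835  0.25036434] [-0.74 -0.26 -0.73] 0.05258089386471559
```

View pics/s7.png

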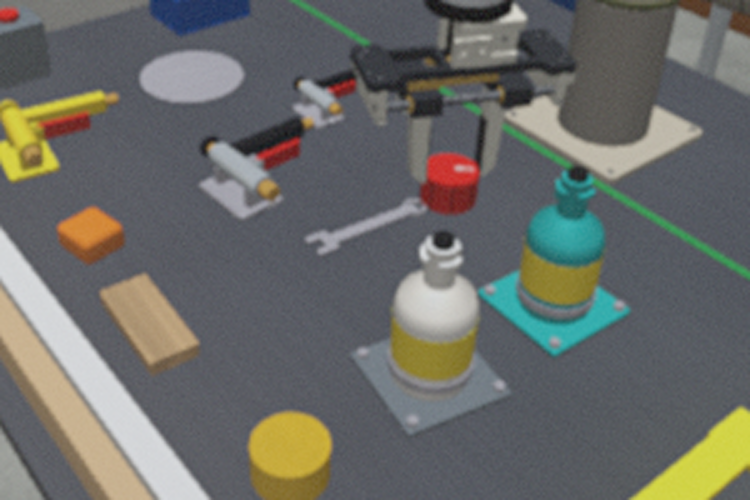

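The cap is held level at (450,183), well clear of the bare neck and plug at (442,242). The trigger is released and the bystanders have not moved.

```bash
python3 -c "
from plant import *
print(close_job())"
```

```text
the job is handed in; nothing more can be done
None
```

The job is done and handed in at about 16.3 s of the 51 s; handing in gave no verdict.

- **Trigger:** I squeezed the large gun's trigger fully, about 0.31 rad in the wrist image, and held it. I then let it spring back: its bar was again parallel to the handle within about 1°, with no contact force.
- **Cap:** I pressed it down about 6–7 mm at 8–9 N and turned it counterclockwise by about 63° at the hand. It then lifted off without any pull.
- **Last checks:** The scene picture shows the cap held level, about 8 cm above where it sat, over the bottle's axis and clear of the bare neck. The jaws are on it (52 mm opening at a 45 N grip). The trigger is released, and the bystanders in that picture look unmoved. The push stick is only partly in it, but the arm did not go near it.
- **Small disagreements:** At the 60° hand turn, the white mark showed only about 54° in the coarse scene view. Also, the jaws read 52 mm on the 54 mm cap. Neither affected the result.

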